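# Make up an espresso kit and a filter kit

### The job

Make up the two coffee kits on the packing bench: put the low wide tin, the dosing ring and the tamper in the tray with three compartments, the tamper in its middle one, and put the tall tin and the filter carton in the tray with two compartments, the carton in the longer one. One thing to a compartment, each standing upright and flat on the tray's floor. Leave the white cup and the amber jar standing where they are.

Things in the scene. Friction and masses are not known exactly. Their poses are not given: they have to be found in the camera images.
- tray3: Shallow open cardboard tray (brown walls, white floor) with three equal compartments in a row, fixed to the bench. Outside 268 x 92 x 14 mm; long axis is its x, walls and dividers 4 mm thick and 14 mm high over the bench, floor 4 mm thick. Each compartment is 84 x 84 mm inside; their centres lie at x = -88, 0 and +88 mm, y = 0. Origin at the centre of the underside, z up.
- tray2: Shallow open cardboard tray (brown walls, white floor) with two unequal compartments, fixed to the bench. Outside 212 x 92 x 14 mm; long axis is its x, walls and divider 4 mm thick and 14 mm high over the bench, floor 4 mm thick. The square compartment, 84 x 84 mm inside, is centred at x = -60 mm; the longer one, 116 mm (along x) x 84 mm inside, is centred at x = +44 mm; both at y = 0. Origin at the centre of the underside, z up.
- tall_tin: Tall closed steel tin, a plain cylinder 56 mm in diameter and 80 mm high, about 0.2 kg. Stands upright on the bench; origin at the centre of its underside, z up.
- low_tin: Low wide closed steel tin, a plain cylinder 68 mm in diameter and 45 mm high, about 0.2 kg. Stands upright on the bench; origin at the centre of its underside, z up.
- tamper: Coffee tamper standing on its steel base, 58 mm in diameter and 14 mm thick; an 18 mm neck, then a straight dark wooden handle 32 mm in diameter from 40 to 80 mm above the underside, to be gripped there; about 0.35 kg. Stands upright on the bench; origin at the centre of its underside, z up.
- dosing_ring: Aluminium dosing ring, a plain tube open at both ends, 62 mm outside, 52 mm inside, 42 mm high, about 0.09 kg. Stands upright on the bench; origin at the centre of its underside, z up.
- filter_carton: Closed white carton of filter papers with a brown band round it, 58 mm (its x) x 92 mm (its y) x 45 mm high, about 0.12 kg. Stands upright on the bench; origin at the centre of its underside, z up.
- cup: White handleless china cup, 72 mm across the rim and 70 mm high; a bystander that stands among the stock. Stands upright on the bench; origin at the centre of its underside, z up.
- jar: Closed amber glass jar with a black cap and a paper label, 60 mm in diameter and 78 mm high; a bystander that stands among the stock. Stands upright on the bench; origin at the centre of its underside, z up.

How it is judged:
At the end, for the whole second after the job is handed in: Tamper in the middle of tray3, low tin and ring in its outer compartments (either way round), tall tin in the square and carton in the longer compartment of tray2: each within 14 to 22 mm of the compartment's centre, underside within 4 mm of the tray floor, upright to 0.1 rad, at rest ((x of low_tin in the frame of tray3 between -0.102 and -0.074 m or x of low_tin in the frame of tray3 between 0.074 and 0.102 m) and y of low_tin in the frame of tray3 between -0.014 and 0.014 m and z of low_tin in the frame of tray3 between 0 and 0.008 m and angle between each of low_tin, dosing_ring, tamper, tall_tin, filter_carton's own z axis and vertical below 0.1 rad and linear speed of each of low_tin, dosing_ring, tamper, tall_tin, filter_carton below 0.02 m/s and (x of dosing_ring in the frame of tray3 between -0.104 and -0.072 m or x of dosing_ring in the frame of tray3 between 0.072 and 0.104 m) and y of dosing_ring in the frame of tray3 between -0.016 and 0.016 m and z of dosing_ring in the frame of tray3 between 0 and 0.008 m and x of tamper in the frame of tray3 between -0.018 and 0.018 m and y of tamper in the frame of tray3 between -0.018 and 0.018 m and z of tamper in the frame of tray3 between 0 and 0.008 m and x of tall_tin in the frame of tray2 between -0.078 and -0.042 m and y of tall_tin in the frame of tray2 between -0.018 and 0.018 m and z of tall_tin in the frame of tray2 between 0 and 0.008 m and x of filter_carton in the frame of tray2 between 0.022 and 0.066 m and y of filter_carton in the frame of tray2 between -0.02 and 0.02 m and z of filter_carton in the frame of tray2 between 0 and 0.008 m); the robot touches nothing.
It fails at once if the cup is shifted by more than 20 mm or tipped (distance of cup from where it was at the start of the episode above 0.02 m or angle between cup's own z axis and vertical above 0.3 rad).
It fails at once if the amber jar is shifted by more than 20 mm or tipped (distance of jar from where it was at the start of the episode above 0.02 m or angle between jar's own z axis and vertical above 0.3 rad).
It also fails if it takes over 128 s, if anything falls off the work surface, if the arm or the gripper's body presses on something with over 40 N, if the wrist force passes 120 N, or if a joint passes its speed limit or range.

### The arm

A 6-joint arm with a two-finger parallel gripper is mounted at the origin on the work surface. World frame = base frame: x ahead of the robot, y to its left, z up, the work surface at z = 0. Lengths are in m, angles in rad, forces in N, time in s.
With the tool pointing down it reaches from about 0.25 to 0.725 m from the base axis. Payload 9.7 kg.
Tool frame: the origin (TCP) lies midway between the tips of the shut fingers; the grasp point (between the pads) lies 19 mm behind it; z points along the fingers, y is the line along which they close (so a half turn about z gives the same grasp; the last joint's range is limited). The gripper opens to 85 mm and grips with 20 to 120 N. Pads are 22 mm wide; open, the fingers measure 114 mm over their backs; the gripper's body (76 mm by 85 mm) begins 54 mm behind the grasp point. The pads swing forward as they close: fully open they stand 13 mm farther back than shut.
Start: joints at [-1.208, 0.087, 0.176, 1.66, 0, 1.571], TCP at [0.195, -0.514, 0.231] pointing down, gripper open.
Joint ranges: [-3.13, 3.13], [-0.85, 1.81], [-1.15, 1.24], [-2.2, 2.28], [-1.44, 1.52], [-3.14, 3.14]. Speed limits (rad/s): [2.22, 2.22, 2.57, 3.14, 3.14, 3.14].

### API

Orientations are given as a unit quaternion [w, x, y, z].
In Python, from plant import arm, get_image gives the robot as it stands.
- The arm moves only by the tool jog_arm, never from a script. Its arguments are lists of equal length, an entry for each row: "translation": the shift along the tool's x, y, z in m, a list of three; "dr": the turn, a rotation vector about the tool's x, y, z in degrees, a list of three; "gripper": the finger opening in m, from 0 to 0.0854. A call has 1 to 10 rows; each row shifts and turns the commanded pose from where the row before left it, along the tool's axes as they then stand; what a row does not reach is not made up. A row lasts 1/10 s, in which the tool goes at most 50 mm and 8.59 degrees, less where a joint would pass 70% of its speed; a pose out of reach is approached as far as the arm can. A call is refused whole if a number of a shift passes 0.05 or a number of a turn 8.59, either way. A call with a gripper value outside its range is refused whole. The fingers move at their own pace and stop on an object; the grip force is fixed at half the most. Time passes only in rows, so rows that do not move let the fingers close. It gives the time, the measured TCP pose, the force, the opening and the grip force at its end, in the units of the state.
- arm.observe(): the state, without advancing time (a new reading comes with each control period).
- get_image(name): name is "scene" or "top" or "wrist"; returns a dict with "pixels" (400x640x3 uint8, red, green, blue), "fx", "fy", "cx", "cy" (pixels), "position" and "attitude" of the camera in the world. Camera axes: x right, y down, z forward; pixel columns grow to the right and rows downward; lengths in m; the calibration is good to about 2 mm. The wrist camera is an equidistant fisheye: a pixel r from the principal point sees the ray r / f radians off the axis. A picture is of the moment at which its call begins. There is no depth.
- arm.sign_off(): hands the job in; it is judged then, once.
The state is a dict: "clock": time; "joint_positions": joint angles; "dq": joint speeds; "joint_efforts": joint torques, N m; "tool_pos": TCP position; "tcp_rot": TCP orientation; "contact_force": force on the tool from outside, world axes, zero at the start; "ft_torque": the same for the moment, N m; "finger_gap": opening from 0.0 (shut) to 1.0 (fully open); "grasp_force": force on a finger pad.
Only numpy, scipy, OpenCV 4.12 (cv2) and the standard library are available. Lean on these libraries where they do the work, as an engineer would, in place of code of your own. Each camera call takes 0.05 s, during which the arm holds its last target. There are 200 camera calls.

## Working session

There is one attempt and no reset: what is moved stays moved. The work goes in short steps, Python scripts to look and compute and a tool call to move; the robot and the scene stay as the last step left them, time stands still between calls to the robot, and variables do not carry over. Pictures are saved under pics/ and viewed, at most 16 in all, crops included, and the job is handed in when it is done.

Besides the shell and the picture viewer there is one more tool, called after "Call:" as name(argument=value, ...) on one line, values as JSON. jog_arm: Moves the arm, as the interface text tells. Its arguments: {"type":"object","properties":{"translation":{"type":"array"},"dr":{"type":"array"},"gripper":{"type":"array"}},"required":["translation","dr","gripper"]}

```bash
mkdir -p pics; ls; python3 - <<'E'
from plant import arm,get_image
import cv2,pickle
d={}
for n in ["scene","top","wrist"]:
    i=get_image(n); d[n]=i
    cv2.imwrite(f"pics/{n}0.png",i["pixels"][:,:,::-1])
    print(n,i["fx"],i["cx"],i["cy"],i["position"],i["attitude"])
pickle.dump(d,open("d0.pkl","wb"))
print(arm.observe())
E
```

```text
pics
scene 423.09034829068975 315.68937565998436 205.73475278564968 [1.31683372 0.1100656  0.62373609] [-0.28903811  0.57311708  0.69036147 -0.33375863]
top 442.67615973562755 320.8293708322673 195.0127202403446 [ 0.39338211 -0.00939966  1.13325341] [-0.05020833  0.7069179  -0.70371845  0.05026467]
wrist 309.70691628693146 322.3347166148275 200.79790876004355 [ 0.26231263 -0.48882833  0.37196369] [ 0.11598933  0.81494216 -0.56213666 -0.08011325]
{'clock': 0.15, 'joint_positions': array([-1.20801068e+00,  8.73591580e-02,  1.75346899e-01,  1.65978051e+00,
        4.92830995e-05,  1.57083461e+00]), 'dq': array([-0.00084196, -0.00187165,  0.00422352, -0.00095909, -0.00016933,
        0.00156128]), 'joint_efforts': array([-1.31511799e-03, -5.20760930e+01,  4.65045369e+01,  1.38640782e-02,
       -1.47581676e-05,  3.68370166e-06]), 'tool_pos': array([ 0.19514243, -0.51405252,  0.23074772]), 'tcp_rot': array([-4.94492389e-04,  9.83596714e-01,  1.80380860e-01, -6.56513957e-05]), 'contact_force': array([-0.77169839,  0.10928144,  0.04003251]), 'ft_torque': array([-0.04565522, -0.02711354, -0.02771132]), 'grasp_force': 0.0, 'finger_gap': 0.9998704205353534}
```

View pics/top0.png

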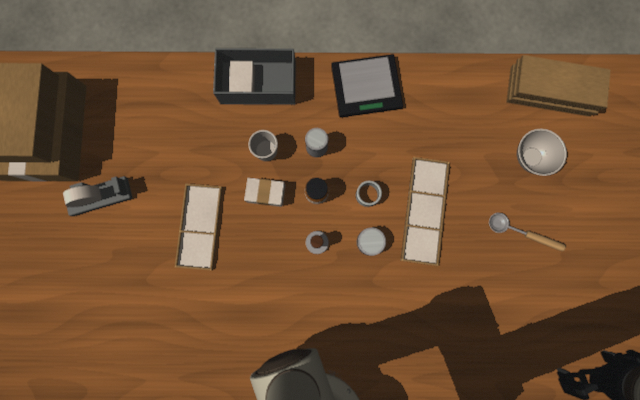

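View pics/scene0.png

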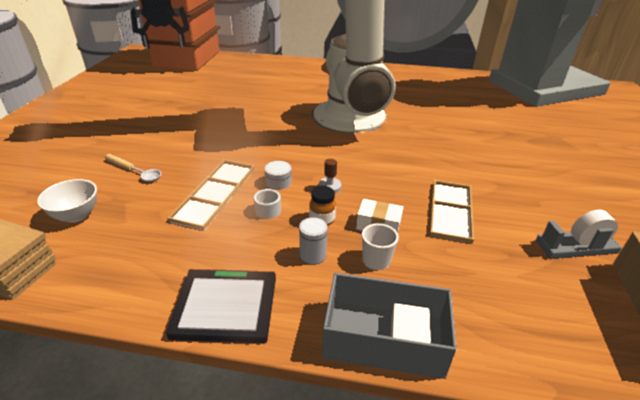

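Top view: the cup is at px (263,144), tall tin (316,142), carton (265,190), jar (317,189), ring (369,192), tamper (317,242), low tin (372,240). Tray2 is around (200,227) and tray3 around (426,211). The scene view agrees.

```bash
cat > h.py <<'E'
import numpy as np,cv2
from scipy.spatial.transform import Rotation as R
def rot(q): return R.from_quat([q[1],q[2],q[3],q[0]])
def ray(i,px):
    px=np.atleast_2d(np.float64(px)); a=(px-[i["cx"],i["cy"]])/[i["fx"],i["fy"]]
    if i.get("fish"):
        r=np.linalg.norm(a,axis=1,keepdims=True); v=np.hstack([a/np.maximum(r,1e-9)*np.sin(r),np.cos(r)])
    else: v=np.hstack([a,np.ones((len(a),1))])
    return rot(i["attitude"]).apply(v)
def plane(i,px,z):
    d=ray(i,px); p=np.array(i["position"]); return (p+d*((z-p[2])/d[:,2])[:,None])[:,:2]
def project(i,P):
    v=rot(i["attitude"]).inv().apply(np.atleast_2d(P)-np.array(i["position"]))
    if i.get("fish"):
        s=np.linalg.norm(v[:,:2],axis=1); th=np.arctan2(s,v[:,2]); u=v[:,:2]/s[:,None]*th[:,None]
    else: u=v[:,:2]/v[:,2:]
    return u*[i["fx"],i["fy"]]+[i["cx"],i["cy"]]
E
python3 - <<'E'
import pickle,cv2
from h import *
d=pickle.load(open("d0.pkl","rb")); i=d["top"]
for n,p,z in [("cup",(263,144),.07),("tall",(316.5,139),.08),("carton",(265,190),.045),("jar",(317,188),.078),("ring",(369,192),.042),("tamper",(317,240),.08),("low",(372,240),.045)]:
    print(n,plane(i,p,z).round(3))
c=i["pixels"][120:275,170:460,::-1]
cv2.imwrite("pics/crop.png",cv2.resize(c,None,fx=2.7,fy=2.7,interpolation=cv2.INTER_CUBIC))
E
```

```text
cup [[0.672 0.134]]
tall [[0.683 0.002]]
carton [[0.561 0.13 ]]
jar [[0.562 0.   ]]
ring [[ 0.558 -0.129]]
tamper [[ 0.436 -0.001]]
low [[ 0.439 -0.135]]
```

View pics/crop.png

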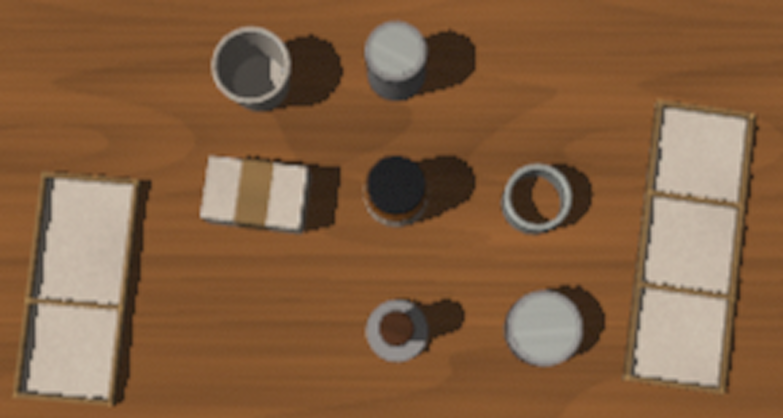

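The crop shows these pixel positions:

| Thing | Crop pixels |
|---|---|
| Tall tin top | (396,51) |
| Carton top | (208,156)–(304,227) |
| Ring | (538,197) |
| Low tin | (545,326) |
| Tamper handle | (396,328) |
| Tray3 corners | (658,102), (755,114), (727,391), (627,378) |
| Tray2 corners | (43,173), (149,181), (114,403), (16,396) |

```bash
python3 - <<'E'
import pickle,cv2
from h import *
from plant import get_image
d=pickle.load(open("d0.pkl","rb")); i=d["top"]; d["wrist"]["fish"]=1
f=lambda p:(np.float64(p)+.5)/2.7+[169.5,119.5]
for n,p,z in [("cup",(251,66),.07),("tall",(396,51),.08),("jar",(396,184),.078),("ring",(538,197),.042),("tamper",(396,328),.08),("low",(545,326),.045)]:
    print(n,plane(i,f(p),z).round(4))
for n,c,z in [("carton",[(208,156),(308,163),(304,226),(201,220)],.045),("tray3",[(658,102),(755,114),(727,391),(627,378)],.014),("tray2",[(43,173),(149,181),(114,403),(16,396)],.014)]:
    q=plane(i,f(c),z); print(n,q.mean(0).round(4),"sides",np.linalg.norm(np.roll(q,-1,0)-q,axis=1).round(4), "ang",np.degrees([np.arctan2(*(q[a]-q[b])[::-1]) for a,b in [(0,3),(1,2),(0,1),(3,2)]]).round(1))
print(project(i,[.5,.2,.014]))
P=plane(i,[(200,227),(426,211)],.014);print(P)
w=d["wrist"];print(project(w,np.c_[P,[.014]*2]), project(w,[[.439,-.135,.045]]))
# camera in tool frame
import json
t=np.array([.19514,-.51405,.23075]);Rt=rot([-4.9e-4,.98360,.18038,-6.6e-5])
print("cam off",Rt.inv().apply(np.array(w["position"])-t),(Rt.inv()*rot(w["attitude"])).as_rotvec(degrees=True), "tool axes\n",Rt.as_matrix().round(3))
E
```

```text
cup [[0.6718 0.135 ]]
tall [[0.6837 0.0024]]
jar [[0.5619 0.0017]]
ring [[ 0.5561 -0.129 ]]
tamper [[0.4337 0.001 ]]
low [[ 0.4375 -0.1337]]
carton [0.56   0.1317] sides [0.0928 0.0587 0.0948 0.0599] ang [-4.5 -2.6 86.2 86.9]
tray3 [ 0.5163 -0.2766] sides [0.0932 0.2643 0.093  0.2641] ang [-7.7 -7.7 83.  82.9]
tray2 [0.4733 0.2971] sides [0.1011 0.2093 0.091  0.2096] ang [-4.1 -6.9 85.9 86.2]
[[238.30792475 215.56597409]]
[[ 0.47055951  0.29592696]
 [ 0.513811   -0.27657503]]
[[   7.077168    -64.25053946]
 [ 239.3993818  -101.99993629]] [[122.73992879 -75.22507896]]
cam off [ 7.17577919e-02  1.15746365e-04 -1.41210505e-01] [-12.76214101 -12.68477788  89.33170786] tool axes
 [[ 0.935  0.355 -0.   ]
 [ 0.355 -0.935  0.001]
 [ 0.    -0.001 -1.   ]]
```

View pics/wrist0.png

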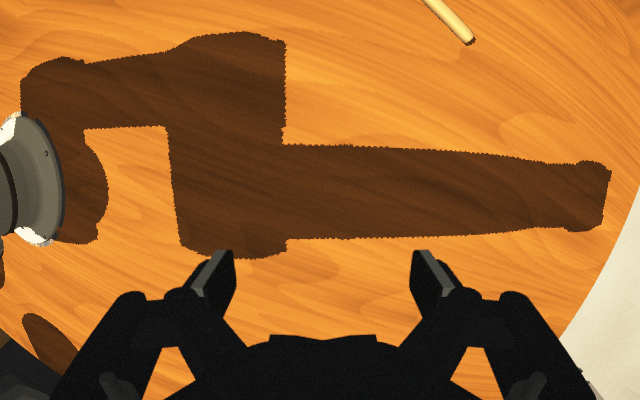

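The wrist view shows only the bench and the shadow; up in the image is tool +x. The sizes check out, so I'm starting with the low tin.

Call:
jog_arm(translation=[[0, 0, 0], [0, 0, 0], [0, 0, 0], [0, 0, 0], [0.018, -0.04, 0], [0.018, -0.04, 0], [0.018, -0.04, 0], [0.018, -0.04, 0], [0.018, -0.04, 0], [0.018, -0.04, 0]], dr=[[0, 0, 7.2], [0, 0, 7.2], [0, 0, 7.2], [0, 0, 7.2], [0, 0, 0], [0, 0, 0], [0, 0, 0], [0, 0, 0], [0, 0, 0], [0, 0, 0]], gripper=[0.0854, 0.0854, 0.0854, 0.0854, 0.0854, 0.0854, 0.0854, 0.0854, 0.0854, 0.0854])

```text
clock: 1.15
tool_pos: [0.3361, -0.29, 0.2312]
tcp_rot: [0.0, 0.998, -0.07, 0.0]
contact_force: [0.6, -1.3, -0.3]
finger_gap: 0.998
grasp_force: 0.0
```

```bash
cat >> h.py <<'E'
def state():
    from plant import arm
    s=arm.observe(); M=rot(s["tcp_rot"]); m=M.as_matrix()
    print("t",round(s["clock"],2),"tcp",np.round(s["tool_pos"],4),"psi",round(np.degrees(np.arctan2(m[1,0],m[0,0])),1),"tilt",round(np.degrees(np.arccos(-m[2,2])),2),"q",np.degrees(s["joint_positions"]).round(0),"gap",round(s["finger_gap"]*85.4,1),"F",np.round(s["contact_force"],1),"g",round(s["grasp_force"],1))
    return np.array(s["tool_pos"]),M
def go(*targets,psi=None):
    "tool-frame deltas to successive world targets; psi: yaw assumed already turned to"
    p,M=state()
    if psi is not None: M=R.from_euler("z",psi,degrees=True)*R.from_euler("x",180,degrees=True)
    for t in targets:
        t=np.array([p[k] if v is None else v for k,v in enumerate(t)]); d=M.inv().apply(t-p)
        print(" to",t.round(4),"tool d",d.round(4),"rows>=",int(np.ceil(np.linalg.norm(d)/.05))); p=t
E
python3 -c "
from h import *
go((.4375,-.134,None))"
```

```text
t 1.15 tcp [ 0.3361 -0.29    0.2312] psi -8.0 tilt 0.01 q [-41.  -9.  -4.  96.   0. 147.] gap 85.2 F [ 0.6 -1.3 -0.3] g 0.0
 to [ 0.4375 -0.134   0.2312] tool d [ 0.0786 -0.1687  0.    ] rows>= 4
```

Call:
jog_arm(translation=[[0.0197, -0.0422, 0], [0.0197, -0.0422, 0], [0.0197, -0.0422, 0], [0.0197, -0.0422, 0], [0, 0, 0], [0, 0, 0], [0, 0, 0], [0, 0, 0], [0, 0, 0], [0, 0, 0]], dr=[[0, 0, 0], [0, 0, 0], [0, 0, 0], [0, 0, 0], [0, 0, -8.57], [0, 0, -8.57], [0, 0, -8.57], [0, 0, -8.57], [0, 0, -8.57], [0, 0, -8.57]], gripper=[0.0854, 0.0854, 0.0854, 0.0854, 0.0854, 0.0854, 0.0854, 0.0854, 0.0854, 0.0854])

```text
clock: 2.15
tool_pos: [0.4371, -0.1353, 0.2311]
tcp_rot: [-0.0, 0.928, 0.373, -0.0]
contact_force: [-0.6, 0.4, 0.6]
finger_gap: 0.996
grasp_force: 0.0
```

Call:
jog_arm(translation=[[0, 0, 0], [0, 0, 0], [0, 0, 0], [0, 0, 0], [0, 0, 0], [0, 0, 0], [0, 0, 0], [0, 0, 0], [0, 0, 0], [0, 0, 0]], dr=[[0, 0, -8.57], [0, 0, -8.57], [0, 0, -8.57], [0, 0, -8.57], [0, 0, -8.57], [0, 0, -8.57], [0, 0, -8.57], [0, 0, -8.57], [0, 0, -8.57], [0, 0, -8.57]], gripper=[0.0854, 0.0854, 0.0854, 0.0854, 0.0854, 0.0854, 0.0854, 0.0854, 0.0854, 0.0854])

```text
clock: 3.15
tool_pos: [0.4371, -0.1354, 0.2311]
tcp_rot: [-0.0, 0.427, 0.904, -0.0]
contact_force: [-0.3, -0.2, -1.2]
finger_gap: 0.999
grasp_force: 0.0
```

Call:
jog_arm(translation=[[0, 0, 0], [0, 0, 0], [0, 0, 0], [0, 0, 0], [0, 0, 0]], dr=[[0, 0, -8.57], [0, 0, -8.57], [0, 0, -8.57], [0, 0, -8.57], [0, 0, -8.57]], gripper=[0.0854, 0.0854, 0.0854, 0.0854, 0.0854])

```text
clock: 3.65
tool_pos: [0.4371, -0.1354, 0.2311]
tcp_rot: [-0.0, 0.067, 0.998, 0.0]
contact_force: [0.7, 0.4, 0.9]
finger_gap: 1.001
grasp_force: 0.0
```

```bash
cat >> h.py <<'E'
def wristshot(name,draw=()):
    from plant import get_image
    i=get_image("wrist"); i["fish"]=1
    im=np.ascontiguousarray(i["pixels"][:,:,::-1])
    for P in draw: cv2.polylines(im,[np.round(project(i,P)).astype(int)],True,(0,0,255),1)
    cv2.imwrite(f"pics/{name}.png",im); return i
def circ(x,y,r,z): a=np.linspace(0,2*np.pi,40); return np.c_[x+r*np.cos(a),y+r*np.sin(a),z+0*a]
def rect(x,y,lx,ly,yaw,z,ox=0):
    c=np.array([[-1,-1],[1,-1],[1,1],[-1,1]])*[lx/2,ly/2]+[ox,0]; a=np.radians(yaw)
    m=np.array([[np.cos(a),-np.sin(a)],[np.sin(a),np.cos(a)]]); return np.c_[c@m.T+[x,y],[z]*4]
E
python3 -c "
from h import *
wristshot('w1',[circ(.4375,-.1337,.034,.045),circ(.556,-.129,.031,.042),rect(.5163,-.2766,.268,.092,-7.7,.014),rect(.5163,-.2766,.084,.084,-7.7,.014),circ(.4337,.001,.029,.014)])
go((.4375,-.134,None))"
```

```text
t 3.7 tcp [ 0.4371 -0.1354  0.2311] psi 172.8 tilt 0.02 q [-17.  -8.  -2.  95.   0. -10.] gap 85.4 F [-0.5  0.3 -0.2] g 0.0
 to [ 0.4375 -0.134   0.2311] tool d [-0.0003  0.0014  0.    ] rows>= 1
```

View pics/w1.png

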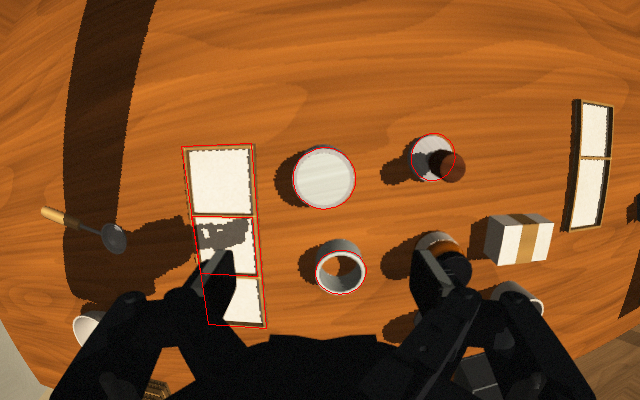

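The overlays match the tin (325,178), ring (341,272), tamper base (433,157) and tray3 within a pixel or two. I'm going down on the low tin.

Call:
jog_arm(translation=[[0, 0.0015, 0.042], [0, 0, 0.042], [0, 0, 0.042], [0, 0, 0.042], [0, 0, 0.032], [0, 0, 0.015], [0, 0, 0], [0, 0, 0], [0, 0, 0], [0, 0, 0]], dr=[[0, 0, 0], [0, 0, 0], [0, 0, 0], [0, 0, 0], [0, 0, 0], [0, 0, 0], [0, 0, 0], [0, 0, 0], [0, 0, 0], [0, 0, 0]], gripper=[0.0854, 0.0854, 0.0854, 0.0854, 0.0854, 0.0854, 0.0854, 0.05, 0.05, 0.05])

```text
clock: 4.7
tool_pos: [0.4384, -0.1343, 0.0179]
tcp_rot: [0.001, 0.07, 0.998, -0.0]
contact_force: [0.1, 0.3, 5.9]
finger_gap: 0.777
grasp_force: 67.3
```

Call:
jog_arm(translation=[[0, 0, 0], [0, 0, 0], [0, 0, 0], [0, 0, 0], [0, 0, -0.02], [0, 0, -0.03]], dr=[[0, 0, 0], [0, 0, 0], [0, 0, 0], [0, 0, 0], [0, 0, 0], [0, 0, 0]], gripper=[0.05, 0.05, 0.05, 0.05, 0.05, 0.05])

```text
clock: 5.3
tool_pos: [0.4363, -0.1336, 0.0659]
tcp_rot: [-0.001, 0.07, 0.998, 0.0]
contact_force: [1.1, -0.1, -1.2]
finger_gap: 0.775
grasp_force: 67.3
```

```bash
python3 -c "
from h import *
wristshot('w2',[rect(.5163,-.2766,.268,.092,-7.7,.014),rect(.5163,-.2766,.084,.084,-7.7,.014)])
go((.429,-.265,.065),(.429,-.265,.02))"
```

```text
t 5.35 tcp [ 0.4389 -0.1344  0.0719] psi 171.9 tilt 0.28 q [-17.  -8. -20.  77.   0.  -9.] gap 66.1 F [ 1.6 -0.9  4.8] g 67.3
 to [ 0.429 -0.265  0.065] tool d [-0.0085 -0.1307  0.007 ] rows>= 3
 to [ 0.429 -0.265  0.02 ] tool d [0.0002 0.     0.045 ] rows>= 1
```

View pics/w2.png

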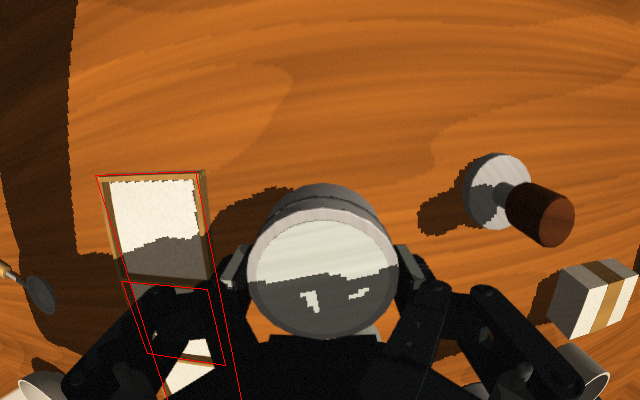

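The low tin is held level, and the tray compartment is at upper left. The overlay offset there comes from the arm still settling. Carrying it over.

Call:
jog_arm(translation=[[-0.002, -0.033, 0], [-0.002, -0.033, 0], [-0.002, -0.033, 0], [-0.002, -0.032, 0], [0, 0, 0], [0, 0, 0], [0, 0, 0], [0, 0, 0]], dr=[[0, 0, 0], [0, 0, 0], [0, 0, 0], [0, 0, 0], [0, 0, 0], [0, 0, 0], [0, 0, 0], [0, 0, 0]], gripper=[0.05, 0.05, 0.05, 0.05, 0.05, 0.05, 0.05, 0.05])

```text
clock: 6.15
tool_pos: [0.4271, -0.264, 0.0664]
tcp_rot: [0.0, 0.07, 0.998, 0.0]
contact_force: [-0.3, -0.5, -2.5]
finger_gap: 0.772
grasp_force: 67.4
```

```bash
python3 -c "
from h import *
go((.429,-.265,None),(.429,-.265,.021))"
```

```text
t 6.15 tcp [ 0.4271 -0.264   0.0664] psi 172.0 tilt 0.01 q [-32.  -2. -15.  77.   0. -24.] gap 66.0 F [-0.3 -0.5 -2.5] g 67.4
 to [ 0.429  -0.265   0.0664] tool d [-0.002  -0.0007  0.    ] rows>= 1
 to [ 0.429 -0.265  0.021] tool d [ 0.     -0.      0.0454] rows>= 1
```

Call:
jog_arm(translation=[[-0.002, -0.0007, 0.02], [0, 0, 0.015], [0, 0, 0.0105], [0, 0, 0], [0, 0, 0], [0, 0, 0], [0, 0, 0], [0, 0, 0], [0, 0, 0], [0, 0, 0]], dr=[[0, 0, 0], [0, 0, 0], [0, 0, 0], [0, 0, 0], [0, 0, 0], [0, 0, 0], [0, 0, 0], [0, 0, 0], [0, 0, 0], [0, 0, 0]], gripper=[0.05, 0.05, 0.05, 0.05, 0.05, 0.05, 0.0854, 0.0854, 0.0854, 0.0854])

```text
clock: 7.15
tool_pos: [0.4288, -0.2658, 0.0207]
tcp_rot: [-0.0, 0.07, 0.998, -0.0]
contact_force: [0.3, 0.0, -0.1]
finger_gap: 1.002
grasp_force: 0.0
```

Call:
jog_arm(translation=[[0, 0, 0], [0, 0, -0.03], [0, 0, -0.05], [0, 0, -0.05], [0, 0, 0], [0, 0, 0]], dr=[[0, 0, 0], [0, 0, 0], [0, 0, 0], [0, 0, 0], [0, 0, 0], [0, 0, 0]], gripper=[0.0854, 0.0854, 0.0854, 0.0854, 0.0854, 0.0854])

```text
clock: 7.75
tool_pos: [0.4295, -0.2662, 0.152]
tcp_rot: [0.001, 0.07, 0.998, -0.001]
contact_force: [0.6, 0.0, -0.2]
finger_gap: 1.001
grasp_force: 0.0
```

```bash
python3 -c "
from h import *
go((.5561,-.129,.15),(.5561,-.129,.017))"
```

```text
t 7.75 tcp [ 0.4295 -0.2662  0.152 ] psi 172.0 tilt 0.15 q [-32.  -2.  -6.  86.  -0. -24.] gap 85.5 F [ 0.6  0.  -0.2] g 0.0
 to [ 0.5561 -0.129   0.15  ] tool d [-0.1062  0.1535  0.0021] rows>= 4
 to [ 0.5561 -0.129   0.017 ] tool d [3.00e-04 1.00e-04 1.33e-01] rows>= 3
```

Call:
jog_arm(translation=[[-0.0212, 0.0307, 0], [-0.0212, 0.0307, 0], [-0.0212, 0.0307, 0], [-0.0213, 0.0307, 0], [-0.0213, 0.0307, 0], [0, 0, 0], [0, 0, 0], [0, 0, 0]], dr=[[0, 0, 0], [0, 0, 0], [0, 0, 0], [0, 0, 0], [0, 0, 0], [0, 0, 0], [0, 0, 0], [0, 0, 0]], gripper=[0.0854, 0.0854, 0.0854, 0.0854, 0.0854, 0.0854, 0.0854, 0.0854])

```text
clock: 8.55
tool_pos: [0.5547, -0.129, 0.1497]
tcp_rot: [-0.001, 0.07, 0.998, 0.0]
contact_force: [0.4, -0.6, 0.3]
finger_gap: 1.0
grasp_force: 0.0
```

```bash
python3 -c "
from h import *
wristshot('w3',[circ(.5561,-.129,.031,.042),circ(.5561,-.129,.026,.042),rect(.5163,-.2766,.268,.092,-7.7,.014),rect(.5163,-.2766,.084,.084,-7.7,.014),circ(.429,-.265,.034,.049),circ(.4337,.001,.016,.08),circ(.4337,.001,.029,.014)])
go((.5561,-.129,.017))"
```

```text
t 8.6 tcp [ 0.5547 -0.1292  0.1501] psi 171.9 tilt 0.07 q [-13.   7.   3.  86.  -0.  -5.] gap 85.2 F [-0.2  0.1  0. ] g 0.0
 to [ 0.5561 -0.129   0.017 ] tool d [-0.0016  0.0004  0.1331] rows>= 3
```

View pics/w3.png

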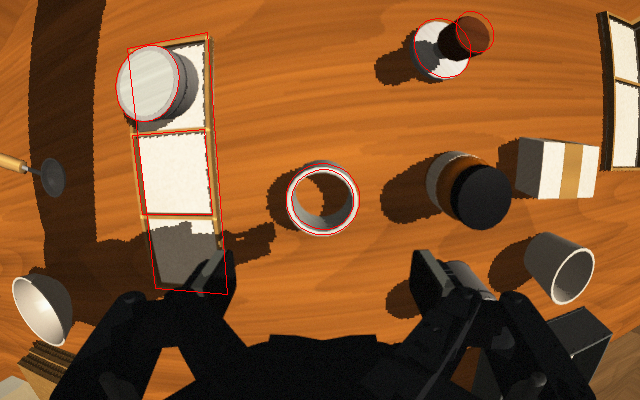

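The low tin sits as predicted at (147,83). The ring overlay matches at (323,200). Grasping the ring.

Call:
jog_arm(translation=[[-0.0012, 0, 0.045], [0, 0, 0.045], [0, 0, 0.03], [0, 0, 0.013], [0, 0, 0], [0, 0, 0], [0, 0, 0], [0, 0, 0], [0, 0, 0], [0, 0, 0]], dr=[[0, 0, 0], [0, 0, 0], [0, 0, 0], [0, 0, 0], [0, 0, 0], [0, 0, 0], [0, 0, 0], [0, 0, 0], [0, 0, 0], [0, 0, 0]], gripper=[0.0854, 0.0854, 0.0854, 0.0854, 0.0854, 0.045, 0.045, 0.045, 0.045, 0.045])

```text
clock: 9.6
tool_pos: [0.5582, -0.1293, 0.0209]
tcp_rot: [0.002, 0.07, 0.998, -0.0]
contact_force: [-1.4, -0.2, 6.4]
finger_gap: 0.7
grasp_force: 64.9
```

Call:
jog_arm(translation=[[0, 0, 0], [0, 0, -0.02], [0, 0, -0.03], [0, 0, -0.03], [0, 0, 0], [0, 0, 0]], dr=[[0, 0, 0], [0, 0, 0], [0, 0, 0], [0, 0, 0], [0, 0, 0], [0, 0, 0]], gripper=[0.045, 0.045, 0.045, 0.045, 0.045, 0.045])

```text
clock: 10.2
tool_pos: [0.5576, -0.129, 0.0996]
tcp_rot: [0.002, 0.07, 0.998, -0.0]
contact_force: [0.4, -0.4, -2.0]
finger_gap: 0.703
grasp_force: 65.0
```

```bash
python3 -c "
from h import *
go((.6035,-.288,None))"
```

```text
t 10.2 tcp [ 0.5576 -0.129   0.0996] psi 172.0 tilt 0.19 q [-13.   7.  -2.  81.  -0.  -5.] gap 60.0 F [ 0.4 -0.4 -2. ] g 65.0
 to [ 0.6035 -0.288   0.0996] tool d [-0.0677 -0.151   0.0003] rows>= 4
```

Call:
jog_arm(translation=[[-0.0135, -0.03, 0], [-0.0135, -0.03, 0], [-0.0135, -0.03, 0], [-0.0135, -0.03, 0], [-0.0135, -0.031, 0], [0, 0, 0], [0, 0, 0], [0, 0, 0], [0, 0, 0], [0, 0, 0]], dr=[[0, 0, 0], [0, 0, 0], [0, 0, 0], [0, 0, 0], [0, 0, 0], [0, 0, 0], [0, 0, 0], [0, 0, 0], [0, 0, 0], [0, 0, 0]], gripper=[0.045, 0.045, 0.045, 0.045, 0.045, 0.045, 0.045, 0.045, 0.045, 0.045])

```text
clock: 11.2
tool_pos: [0.6024, -0.287, 0.098]
tcp_rot: [0.0, 0.07, 0.998, -0.0]
contact_force: [0.3, -1.0, -1.0]
finger_gap: 0.698
grasp_force: 65.1
```

```bash
python3 -c "
from h import *
go((.6035,-.288,None),(.6035,-.288,.024))"
```

```text
t 11.2 tcp [ 0.6024 -0.287   0.098 ] psi 172.0 tilt 0.01 q [-25.  21.  14.  83.   0. -17.] gap 59.6 F [ 0.3 -1.  -1. ] g 65.1
 to [ 0.6035 -0.288   0.098 ] tool d [-0.0012 -0.0009  0.    ] rows>= 1
 to [ 0.6035 -0.288   0.024 ] tool d [0.    0.    0.074] rows>= 2
```

Call:
jog_arm(translation=[[-0.0012, -0.0009, 0.03], [0, 0, 0.025], [0, 0, 0.012], [0, 0, 0.006], [0, 0, 0], [0, 0, 0], [0, 0, 0], [0, 0, 0], [0, 0, 0], [0, 0, 0]], dr=[[0, 0, 0], [0, 0, 0], [0, 0, 0], [0, 0, 0], [0, 0, 0], [0, 0, 0], [0, 0, 0], [0, 0, 0], [0, 0, 0], [0, 0, 0]], gripper=[0.045, 0.045, 0.045, 0.045, 0.045, 0.045, 0.0854, 0.0854, 0.0854, 0.0854])

```text
clock: 12.2
tool_pos: [0.6035, -0.2888, 0.0249]
tcp_rot: [0.0, 0.07, 0.998, -0.0]
contact_force: [-0.2, -0.2, 0.4]
finger_gap: 0.999
grasp_force: 0.0
```

Call:
jog_arm(translation=[[0, 0, 0], [0, 0, -0.03], [0, 0, -0.05], [0, 0, -0.05], [0, 0, 0], [0, 0, 0]], dr=[[0, 0, 0], [0, 0, 0], [0, 0, 0], [0, 0, 0], [0, 0, 0], [0, 0, 0]], gripper=[0.0854, 0.0854, 0.0854, 0.0854, 0.0854, 0.0854])

```text
clock: 12.8
tool_pos: [0.6042, -0.2891, 0.1565]
tcp_rot: [0.001, 0.07, 0.998, -0.001]
contact_force: [0.8, 0.1, -0.8]
finger_gap: 0.997
grasp_force: 0.0
```

```bash
python3 -c "
from h import *
go((.4337,.001,None),(.4337,.001,.046))"
```

```text
t 12.8 tcp [ 0.6042 -0.2891  0.1565] psi 172.0 tilt 0.18 q [-26.  21.  21.  90.   0. -18.] gap 85.1 F [ 0.8  0.1 -0.8] g 0.0
 to [0.4337 0.001  0.1565] tool d [ 0.2094  0.2634 -0.0009] rows>= 7
 to [0.4337 0.001  0.046 ] tool d [3.000e-04 1.000e-04 1.105e-01] rows>= 3
```

Call:
jog_arm(translation=[[0.0262, 0.033, 0], [0.0262, 0.033, 0], [0.0262, 0.033, 0], [0.0262, 0.033, 0], [0.0262, 0.033, 0], [0.0262, 0.033, 0], [0.0261, 0.0327, 0], [0.0261, 0.0327, 0], [0, 0, 0], [0, 0, 0]], dr=[[0, 0, 0], [0, 0, 0], [0, 0, 0], [0, 0, 0], [0, 0, 0], [0, 0, 0], [0, 0, 0], [0, 0, 0], [0, 0, 0], [0, 0, 0]], gripper=[0.0854, 0.0854, 0.0854, 0.0854, 0.0854, 0.0854, 0.0854, 0.0854, 0.0854, 0.0854])

```text
clock: 13.8
tool_pos: [0.4323, 0.0019, 0.1538]
tcp_rot: [-0.001, 0.069, 0.998, -0.0]
contact_force: [0.1, -0.5, -0.2]
finger_gap: 0.995
grasp_force: 0.0
```

Call:
jog_arm(translation=[[0, 0, 0], [0, 0, 0], [0, 0, 0]], dr=[[0, 0, 0], [0, 0, 0], [0, 0, 0]], gripper=[0.0854, 0.0854, 0.0854])

```text
clock: 14.1
tool_pos: [0.4332, 0.0006, 0.1544]
tcp_rot: [-0.0, 0.071, 0.997, -0.0]
contact_force: [0.2, 0.5, -0.1]
finger_gap: 1.0
grasp_force: 0.0
```

```bash
python3 -c "
from h import *
wristshot('w4',[circ(.4337,.001,.016,.08),circ(.4337,.001,.029,.014),rect(.56,.1317,.058,.092,-3.5,.045),rect(.4733,.2971,.212,.092,-5.5,.014),rect(.4733,.2971,.004,.084,-5.5,.014,-.016)])
go((.4337,.001,None),(.4337,.001,.044))"
```

```text
t 14.15 tcp [0.4331 0.0007 0.1544] psi 171.9 tilt 0.04 q [  0. -12. -14.  87.  -0.   8.] gap 85.4 F [-0.5  0.   0.7] g 0.0
 to [0.4337 0.001  0.1544] tool d [-0.0005  0.0004 -0.    ] rows>= 1
 to [0.4337 0.001  0.044 ] tool d [-1.000e-04  0.000e+00  1.104e-01] rows>= 3
```

View pics/w4.png

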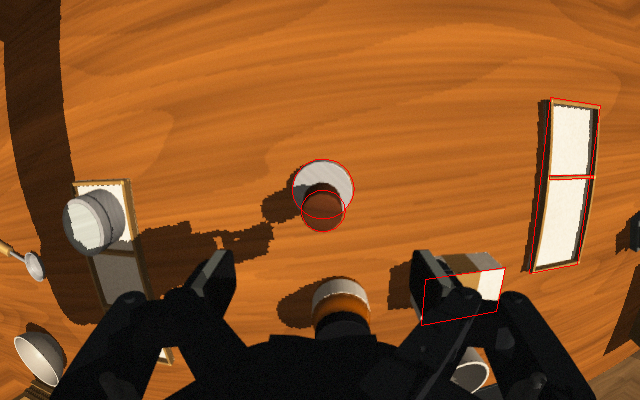

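The tamper overlay fits: handle at (322,210), base at (323,188). Tray2 is also close. Grasping the tamper.

Call:
jog_arm(translation=[[-0.0005, 0.0004, 0.04], [0, 0, 0.04], [0, 0, 0.02], [0, 0, 0.01], [0, 0, 0], [0, 0, 0], [0, 0, 0], [0, 0, 0], [0, 0, 0], [0, 0, 0]], dr=[[0, 0, 0], [0, 0, 0], [0, 0, 0], [0, 0, 0], [0, 0, 0], [0, 0, 0], [0, 0, 0], [0, 0, 0], [0, 0, 0], [0, 0, 0]], gripper=[0.0854, 0.0854, 0.0854, 0.0854, 0.02, 0.02, 0.02, 0.02, 0.02, 0.02])

```text
clock: 15.15
tool_pos: [0.4344, 0.0015, 0.0461]
tcp_rot: [0.001, 0.07, 0.998, -0.0]
contact_force: [-0.5, -2.1, 6.0]
finger_gap: 0.357
grasp_force: 58.8
```

Call:
jog_arm(translation=[[0, 0, 0], [0, 0, 0], [0, 0, 0], [0, 0, 0]], dr=[[0, 0, 0], [0, 0, 0], [0, 0, 0], [0, 0, 0]], gripper=[0.02, 0.02, 0.02, 0.02])

```text
clock: 15.55
tool_pos: [0.4344, 0.0015, 0.0461]
tcp_rot: [0.001, 0.07, 0.998, -0.0]
contact_force: [-0.7, -1.1, 6.0]
finger_gap: 0.356
grasp_force: 58.8
```

Call:
jog_arm(translation=[[0, 0, -0.02], [0, 0, -0.03], [0, 0, -0.03], [0, 0, 0], [0, 0, 0]], dr=[[0, 0, 0], [0, 0, 0], [0, 0, 0], [0, 0, 0], [0, 0, 0]], gripper=[0.02, 0.02, 0.02, 0.02, 0.02])

```text
clock: 16.05
tool_pos: [0.4336, 0.0017, 0.1244]
tcp_rot: [0.0, 0.07, 0.998, 0.0]
contact_force: [-0.6, -0.5, -6.1]
finger_gap: 0.358
grasp_force: 60.5
```

```bash
python3 -c "
from h import *
go((.5163,-.2766,None))"
```

```text
t 16.05 tcp [0.4336 0.0017 0.1244] psi 172.0 tilt 0.01 q [  0. -12. -18.  84.   0.   8.] gap 30.6 F [-0.6 -0.5 -6.1] g 60.5
 to [ 0.5163 -0.2766  0.1244] tool d [-0.1208 -0.264   0.    ] rows>= 6
```

Call:
jog_arm(translation=[[-0.0151, -0.033, 0], [-0.0151, -0.033, 0], [-0.0151, -0.033, 0], [-0.0151, -0.033, 0], [-0.0151, -0.033, 0], [-0.0151, -0.033, 0], [-0.0151, -0.033, 0], [-0.0151, -0.033, 0], [0, 0, 0], [0, 0, 0]], dr=[[0, 0, 0], [0, 0, 0], [0, 0, 0], [0, 0, 0], [0, 0, 0], [0, 0, 0], [0, 0, 0], [0, 0, 0], [0, 0, 0], [0, 0, 0]], gripper=[0.02, 0.02, 0.02, 0.02, 0.02, 0.02, 0.02, 0.02, 0.02, 0.02])

```text
clock: 17.05
tool_pos: [0.5152, -0.2768, 0.1221]
tcp_rot: [-0.002, 0.071, 0.997, 0.001]
contact_force: [-0.4, 0.2, -3.9]
finger_gap: 0.36
grasp_force: 61.6
```

Call:
jog_arm(translation=[[0, 0, 0.02], [0, 0, 0], [0, 0, 0]], dr=[[0, 0, 0], [0, 0, 0], [0, 0, 0]], gripper=[0.02, 0.02, 0.02])

```text
clock: 17.35
tool_pos: [0.5155, -0.2756, 0.1042]
tcp_rot: [-0.001, 0.07, 0.998, 0.0]
contact_force: [1.2, 0.5, -3.6]
finger_gap: 0.359
grasp_force: 61.4
```

```bash
python3 -c "
from h import *
go((.5163,-.2766,None),(.5163,-.2766,.049))"
```

```text
t 17.35 tcp [ 0.5155 -0.2756  0.1042] psi 172.0 tilt 0.11 q [-28.   9.   1.  82.   0. -20.] gap 30.6 F [ 1.2  0.5 -3.6] g 61.4
 to [ 0.5163 -0.2766  0.1042] tool d [-0.0009 -0.0009 -0.    ] rows>= 1
 to [ 0.5163 -0.2766  0.049 ] tool d [-0.0001 -0.      0.0552] rows>= 2
```

Call:
jog_arm(translation=[[-0.0009, -0.0009, 0.025], [0, 0, 0.015], [0, 0, 0.01], [0, 0, 0.005], [0, 0, 0], [0, 0, 0], [0, 0, 0], [0, 0, 0], [0, 0, 0], [0, 0, 0]], dr=[[0, 0, 0], [0, 0, 0], [0, 0, 0], [0, 0, 0], [0, 0, 0], [0, 0, 0], [0, 0, 0], [0, 0, 0], [0, 0, 0], [0, 0, 0]], gripper=[0.02, 0.02, 0.02, 0.02, 0.02, 0.02, 0.0854, 0.0854, 0.0854, 0.0854])

```text
clock: 18.35
tool_pos: [0.5171, -0.2778, 0.0501]
tcp_rot: [0.0, 0.07, 0.998, -0.0]
contact_force: [-0.3, 0.6, -0.1]
finger_gap: 0.993
grasp_force: 0.0
```

Call:
jog_arm(translation=[[0, 0, 0], [0, 0, 0], [0, 0, -0.03], [0, 0, -0.04], [0, 0, -0.04], [0, 0, 0], [0, 0, 0]], dr=[[0, 0, 0], [0, 0, 0], [0, 0, 0], [0, 0, 0], [0, 0, 0], [0, 0, 0], [0, 0, 0]], gripper=[0.0854, 0.0854, 0.0854, 0.0854, 0.0854, 0.0854, 0.0854])

```text
clock: 19.05
tool_pos: [0.5175, -0.278, 0.1608]
tcp_rot: [0.001, 0.07, 0.998, -0.0]
contact_force: [-0.5, -0.1, -0.4]
finger_gap: 1.004
grasp_force: 0.0
```

```bash
python3 -c "
from h import *
go((.5,-.1,.17),(.6837,.0024,None),(None,None,.045))"
```

```text
t 19.05 tcp [ 0.5175 -0.278   0.1608] psi 172.0 tilt 0.12 q [-28.   9.   7.  88.   0. -20.] gap 85.8 F [-0.5 -0.1 -0.4] g 0.0
 to [ 0.5  -0.1   0.17] tool d [ 0.0422  0.1738 -0.0095] rows>= 4
 to [0.6837 0.0024 0.17  ] tool d [-0.1676  0.1271  0.0002] rows>= 5
 to [0.6837 0.0024 0.045 ] tool d [3.00e-04 1.00e-04 1.25e-01] rows>= 3
```

Call:
jog_arm(translation=[[-0.0157, 0.0376, 0], [-0.0157, 0.0376, 0], [-0.0157, 0.0376, 0], [-0.0157, 0.0376, 0], [-0.0157, 0.0376, 0], [-0.0157, 0.0376, 0], [-0.0156, 0.0376, 0], [-0.0156, 0.0377, 0], [0, 0, 0], [0, 0, 0]], dr=[[0, 0, 0], [0, 0, 0], [0, 0, 0], [0, 0, 0], [0, 0, 0], [0, 0, 0], [0, 0, 0], [0, 0, 0], [0, 0, 0], [0, 0, 0]], gripper=[0.0854, 0.0854, 0.0854, 0.0854, 0.0854, 0.0854, 0.0854, 0.0854, 0.0854, 0.0854])

```text
clock: 20.05
tool_pos: [0.6828, 0.0036, 0.1576]
tcp_rot: [-0.002, 0.069, 0.998, -0.0]
contact_force: [-0.1, -0.4, 0.4]
finger_gap: 0.999
grasp_force: 0.0
```

Call:
jog_arm(translation=[[0, 0, 0], [0, 0, 0]], dr=[[0, 0, 0], [0, 0, 0]], gripper=[0.0854, 0.0854])

```text
clock: 20.25
tool_pos: [0.6827, 0.0015, 0.1596]
tcp_rot: [-0.0, 0.071, 0.997, -0.0]
contact_force: [0.3, 0.3, -0.5]
finger_gap: 1.001
grasp_force: 0.0
```

```bash
python3 -c "
from h import *
wristshot('w5',[circ(.6837,.0024,.028,.08),circ(.6718,.135,.036,.07),rect(.5600,.1317,.058,.092,-3.5,.045),rect(.5600,.1317,.058,.092,-3.5,0),circ(.6035,-.288,.031,.046),circ(.5163,-.2766,.016,.084),rect(.4733,.2971,.212,.092,-5.5,.014),rect(.4733,.2971,.004,.084,-5.5,.014,-.016)])
go((.6837,.0024,None),(None,None,.035))"
```

```text
t 20.3 tcp [0.6828 0.0015 0.1598] psi 171.9 tilt 0.01 q [ 0. 23. 24. 91. -0.  8.] gap 85.5 F [-0.   0.2 -0. ] g 0.0
 to [0.6837 0.0024 0.1598] tool d [-0.0008  0.001  -0.    ] rows>= 1
 to [0.6837 0.0024 0.035 ] tool d [-0.      0.      0.1248] rows>= 3
```

View pics/w5.png

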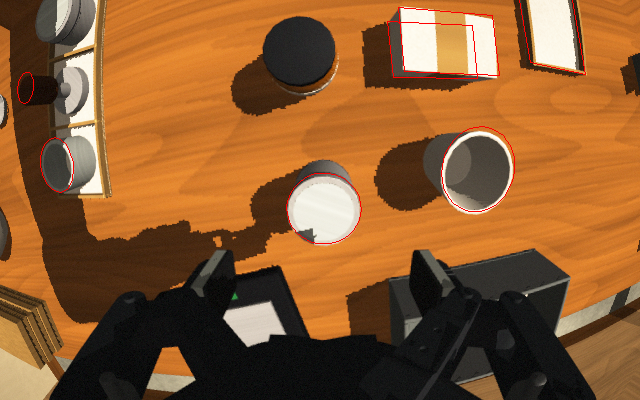

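The tall tin overlay fits at (324,208). The ring (57,165) and tamper (27,88) stand upright in tray3. Going down.

Call:
jog_arm(translation=[[-0.0008, 0.001, 0.045], [0, 0, 0.045], [0, 0, 0.025], [0, 0, 0.01], [0, 0, 0], [0, 0, 0], [0, 0, 0], [0, 0, 0], [0, 0, 0], [0, 0, 0]], dr=[[0, 0, 0], [0, 0, 0], [0, 0, 0], [0, 0, 0], [0, 0, 0], [0, 0, 0], [0, 0, 0], [0, 0, 0], [0, 0, 0], [0, 0, 0]], gripper=[0.0854, 0.0854, 0.0854, 0.0854, 0.0854, 0.04, 0.04, 0.04, 0.04, 0.04])

```text
clock: 21.3
tool_pos: [0.6855, 0.0034, 0.0374]
tcp_rot: [0.002, 0.07, 0.998, -0.0]
contact_force: [0.1, -0.3, 7.2]
finger_gap: 0.64
grasp_force: 63.6
```

Call:
jog_arm(translation=[[0, 0, 0], [0, 0, 0], [0, 0, -0.02], [0, 0, -0.04], [0, 0, -0.04], [0, 0, -0.04], [0, 0, 0], [0, 0, 0]], dr=[[0, 0, 0], [0, 0, 0], [0, 0, 0], [0, 0, 0], [0, 0, 0], [0, 0, 0], [0, 0, 0], [0, 0, 0]], gripper=[0.04, 0.04, 0.04, 0.04, 0.04, 0.04, 0.04, 0.04])

```text
clock: 22.1
tool_pos: [0.6848, 0.0036, 0.1763]
tcp_rot: [0.001, 0.07, 0.998, 0.0]
contact_force: [-0.3, -0.6, -2.4]
finger_gap: 0.642
grasp_force: 63.9
```

```bash
python3 -c "
from h import *
go((.45,.06,None),(.414,.303,None))"
```

```text
t 22.1 tcp [0.6848 0.0036 0.1763] psi 172.0 tilt 0.16 q [ 0. 23. 26. 92.  0.  8.] gap 54.8 F [-0.3 -0.6 -2.4] g 63.9
 to [0.45   0.06   0.1763] tool d [ 0.2404  0.023  -0.0007] rows>= 5
 to [0.414  0.303  0.1763] tool d [ 6.960e-02  2.356e-01 -1.000e-04] rows>= 5
```

Call:
jog_arm(translation=[[0.036, 0.018, 0], [0.036, 0.018, 0], [0.036, 0.018, 0], [0.036, 0.018, 0], [0.036, 0.018, 0], [0.036, 0.018, 0], [0.036, 0.018, 0], [0.036, 0.018, 0], [0, 0, 0], [0, 0, 0]], dr=[[0, 0, 0], [0, 0, 0], [0, 0, 0], [0, 0, 0], [0, 0, 0], [0, 0, 0], [0, 0, 0], [0, 0, 0], [0, 0, 0], [0, 0, 0]], gripper=[0.04, 0.04, 0.04, 0.04, 0.04, 0.04, 0.04, 0.04, 0.04, 0.04])

```text
clock: 23.1
tool_pos: [0.4183, 0.1867, 0.1739]
tcp_rot: [-0.0, 0.069, 0.998, -0.0]
contact_force: [0.9, -0.9, -1.9]
finger_gap: 0.643
grasp_force: 64.1
```

Call:
jog_arm(translation=[[0, 0, 0], [0, 0, 0], [0, 0, 0]], dr=[[0, 0, 0], [0, 0, 0], [0, 0, 0]], gripper=[0.04, 0.04, 0.04])

```text
clock: 23.4
tool_pos: [0.4196, 0.1859, 0.1744]
tcp_rot: [-0.0, 0.071, 0.997, -0.0]
contact_force: [-0.1, -0.5, -3.0]
finger_gap: 0.646
grasp_force: 64.1
```

```bash
python3 -c "
from h import *
import pickle
i=wristshot('w6',[rect(.4733,.2971,.212,.092,-5.5,.014),rect(.4733,.2971,.004,.084,-5.5,.014,-.016)]); pickle.dump(i,open('w6.pkl','wb'))
go((.414,.303,None))"
```

```text
t 23.45 tcp [0.4195 0.186  0.1744] psi 171.9 tilt 0.04 q [24. -8. -9. 89. -0. 32.] gap 55.1 F [-0.4  0.5 -1.5] g 64.1
 to [0.414  0.303  0.1744] tool d [ 0.022   0.1151 -0.    ] rows>= 3
```

View pics/w6.png

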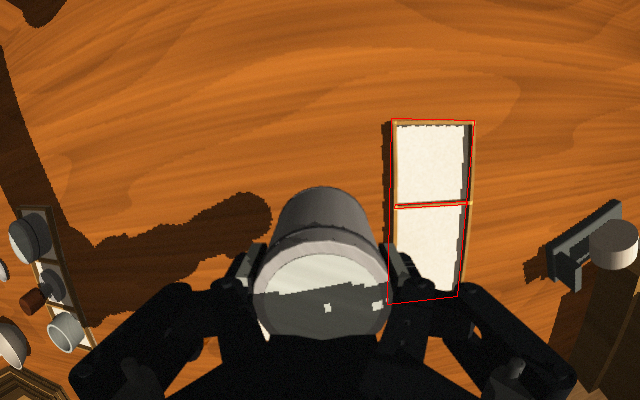

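```bash
python3 -c "
from h import *
import pickle
i=pickle.load(open('w6.pkl','rb'))
c=cv2.resize(i['pixels'][100:310,370:490,::-1],None,fx=2.8,fy=2.8,interpolation=cv2.INTER_CUBIC)
cv2.imwrite('pics/c6.png',c)"
```

```text
(no output)
```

View pics/c6.png

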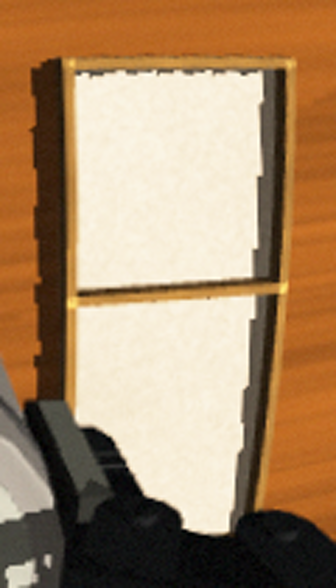

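```bash
python3 -c "
from h import *
import pickle
i=pickle.load(open('w6.pkl','rb'))
f=lambda p:(np.float64(p)+.5)/2.8+[369.5,99.5]
q=plane(i,f([(69,64),(291,65),(71,301),(285,289)]),.014)
m=np.array([[-104,-44],[-104,44],[-16,-44],[-16,44]])/1000
print(q.round(4))
cm,cq=m.mean(0),q.mean(0);a=m-cm;b=q-cq
th=np.arctan2((a[:,0]*b[:,1]-a[:,1]*b[:,0]).sum(),(a*b).sum());Rm=np.array([[np.cos(th),-np.sin(th)],[np.sin(th),np.cos(th)]])
t=cq-Rm@cm;print('yaw',np.degrees(th),'tray2',t,'resid mm',1e3*(q-(m@Rm.T+t)))
for x in(-.06,.044):print(Rm@[x,0]+t)
"
```

```text
[[0.3679 0.2646]
 [0.3754 0.3518]
 [0.4546 0.2573]
 [0.4626 0.3459]]
yaw -4.7103584048987965 tray2 [0.47490477 0.29996997] resid mm [[ 0.22975257 -0.05962165]
 [ 0.52750123 -0.53233156]
 [-0.77630769 -0.14666434]
 [ 0.0190539   0.73861754]]
[0.41510741 0.30489709]
[0.51875616 0.29635675]
```

Tray2 fits with residuals under 1 mm: centre (0.475,0.300), yaw −4.7°. Placing the tall tin.

Call:
jog_arm(translation=[[0.007, 0.039, 0], [0.007, 0.039, 0], [0.007, 0.0392, 0], [0, 0, 0.04], [0, 0, 0.03], [0, 0, 0], [0, 0, 0], [0, 0, 0]], dr=[[0, 0, 0], [0, 0, 0], [0, 0, 0], [0, 0, 0], [0, 0, 0], [0, 0, 0], [0, 0, 0], [0, 0, 0]], gripper=[0.04, 0.04, 0.04, 0.04, 0.04, 0.04, 0.04, 0.04])

```text
clock: 24.25
tool_pos: [0.4157, 0.3057, 0.1068]
tcp_rot: [0.001, 0.07, 0.998, 0.001]
contact_force: [0.4, -0.4, -1.6]
finger_gap: 0.64
grasp_force: 64.7
```

```bash
python3 -c "
from h import *
go((.415,.305,None),(None,None,.040))"
```

```text
t 24.25 tcp [0.4157 0.3057 0.1068] psi 171.9 tilt 0.15 q [36. -0. -9. 81.  0. 44.] gap 54.6 F [ 0.4 -0.4 -1.6] g 64.7
 to [0.415  0.305  0.1068] tool d [ 0.0006 -0.0008 -0.    ] rows>= 1
 to [0.415 0.305 0.04 ] tool d [ 0.0001 -0.0001  0.0668] rows>= 2
```

Call:
jog_arm(translation=[[0, 0, 0.03], [0, 0, 0.02], [0, 0, 0.01], [0, 0, 0.0055], [0, 0, 0], [0, 0, 0], [0, 0, 0], [0, 0, 0], [0, 0, 0], [0, 0, 0]], dr=[[0, 0, 0], [0, 0, 0], [0, 0, 0], [0, 0, 0], [0, 0, 0], [0, 0, 0], [0, 0, 0], [0, 0, 0], [0, 0, 0], [0, 0, 0]], gripper=[0.04, 0.04, 0.04, 0.04, 0.04, 0.04, 0.0854, 0.0854, 0.0854, 0.0854])

```text
clock: 25.25
tool_pos: [0.4148, 0.3055, 0.0393]
tcp_rot: [0.0, 0.07, 0.998, 0.0]
contact_force: [-0.2, -0.2, 0.2]
finger_gap: 0.996
grasp_force: 0.0
```

Call:
jog_arm(translation=[[0, 0, 0], [0, 0, 0], [0, 0, -0.03], [0, 0, -0.04], [0, 0, -0.05], [0, 0, 0], [0, 0, 0]], dr=[[0, 0, 0], [0, 0, 0], [0, 0, 0], [0, 0, 0], [0, 0, 0], [0, 0, 0], [0, 0, 0]], gripper=[0.0854, 0.0854, 0.0854, 0.0854, 0.0854, 0.0854, 0.0854])

```text
clock: 25.95
tool_pos: [0.4153, 0.3059, 0.1605]
tcp_rot: [0.001, 0.07, 0.998, 0.001]
contact_force: [0.6, 0.8, -0.0]
finger_gap: 1.001
grasp_force: 0.0
```

```bash
python3 -c "
from h import *
go((.55,.135,None))"
```

```text
t 25.95 tcp [0.4153 0.3059 0.1605] psi 172.0 tilt 0.14 q [36. -1. -4. 87. -0. 44.] gap 85.5 F [ 0.6  0.8 -0. ] g 0.0
 to [0.55   0.135  0.1605] tool d [-0.1573 -0.1503  0.    ] rows>= 5
```

Call:
jog_arm(translation=[[-0.0335, -0.0307, 0], [-0.0335, -0.0307, 0], [-0.0335, -0.0307, 0], [-0.0335, -0.0307, 0], [-0.0335, -0.0307, 0], [0, 0, 0], [0, 0, 0], [0, 0, 0], [0, 0, 0], [0, 0, 0]], dr=[[0, 0, 0], [0, 0, 0], [0, 0, 0], [0, 0, 0], [0, 0, 0], [0, 0, 8.55], [0, 0, 8.55], [0, 0, 8.55], [0, 0, 8.55], [0, 0, 8.55]], gripper=[0.0854, 0.0854, 0.0854, 0.0854, 0.0854, 0.0854, 0.0854, 0.0854, 0.0854, 0.0854])

```text
clock: 26.95
tool_pos: [0.5584, 0.1298, 0.1573]
tcp_rot: [-0.001, 0.432, 0.902, -0.001]
contact_force: [-0.0, 0.0, -0.0]
finger_gap: 1.003
grasp_force: 0.0
```

Call:
jog_arm(translation=[[0, 0, 0], [0, 0, 0], [0, 0, 0], [0, 0, 0], [0, 0, 0], [0, 0, 0], [0, 0, 0], [0, 0, 0]], dr=[[0, 0, 8.55], [0, 0, 8.55], [0, 0, 8.55], [0, 0, 8.55], [0, 0, 8.55], [0, 0, 0], [0, 0, 0], [0, 0, 0]], gripper=[0.0854, 0.0854, 0.0854, 0.0854, 0.0854, 0.0854, 0.0854, 0.0854])

```text
clock: 27.75
tool_pos: [0.5589, 0.1299, 0.1586]
tcp_rot: [-0.0, 0.727, 0.686, -0.0]
contact_force: [0.1, 0.8, 0.3]
finger_gap: 1.003
grasp_force: 0.0
```

```bash
python3 -c "
from h import *
wristshot('w7',[rect(.5600,.1317,.058,.092,-3.5,.045),circ(.6718,.135,.036,.07),circ(.5619,.0017,.03,.078),circ(.415,.305,.028,.084),rect(.4749,.3,.212,.092,-4.7,.014)])
go((.56,.1317,None),(None,None,.017))"
```

```text
t 27.8 tcp [0.5589 0.13   0.1588] psi 86.6 tilt 0.04 q [ 13.   7.   5.  87.   0. 106.] gap 85.7 F [-0.7  0.2  0.1] g 0.0
 to [0.56   0.1317 0.1588] tool d [ 0.0018  0.001  -0.    ] rows>= 1
 to [0.56   0.1317 0.017 ] tool d [0.000e+00 1.000e-04 1.418e-01] rows>= 3
```

View pics/w7.png

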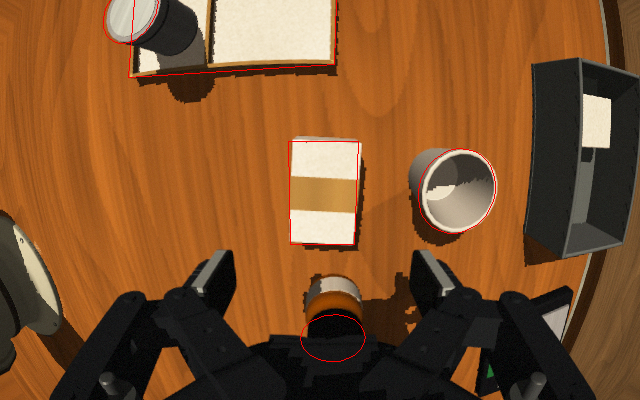

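The carton overlay fits (290–360, 140–244). The cup clears the right finger, and the tall tin stands in tray2 as planned. Grasping the carton.

Call:
jog_arm(translation=[[0.0018, 0.001, 0.045], [0, 0, 0.045], [0, 0, 0.035], [0, 0, 0.015], [0, 0, 0], [0, 0, 0], [0, 0, 0], [0, 0, 0], [0, 0, 0], [0, 0, 0]], dr=[[0, 0, 0], [0, 0, 0], [0, 0, 0], [0, 0, 0], [0, 0, 0], [0, 0, 0], [0, 0, 0], [0, 0, 0], [0, 0, 0], [0, 0, 0]], gripper=[0.0854, 0.0854, 0.0854, 0.0854, 0.0854, 0.045, 0.045, 0.045, 0.045, 0.045])

```text
clock: 28.8
tool_pos: [0.5619, 0.1322, 0.0222]
tcp_rot: [0.001, 0.729, 0.685, 0.002]
contact_force: [-0.1, -0.4, 6.4]
finger_gap: 0.667
grasp_force: 64.1
```

Call:
jog_arm(translation=[[0, 0, 0], [0, 0, 0], [0, 0, -0.02], [0, 0, -0.04], [0, 0, -0.04], [0, 0, -0.03], [0, 0, 0], [0, 0, 0]], dr=[[0, 0, 0], [0, 0, 0], [0, 0, 0], [0, 0, 0], [0, 0, 0], [0, 0, 0], [0, 0, 0], [0, 0, 0]], gripper=[0.045, 0.045, 0.045, 0.045, 0.045, 0.045, 0.045, 0.045])

```text
clock: 29.6
tool_pos: [0.5608, 0.1319, 0.1507]
tcp_rot: [0.001, 0.729, 0.685, 0.001]
contact_force: [0.4, -0.8, -1.5]
finger_gap: 0.669
grasp_force: 64.0
```

```bash
python3 -c "
from h import *
go((.5188,.2964,None))"
```

```text
t 29.6 tcp [0.5608 0.1319 0.1507] psi 86.5 tilt 0.15 q [ 13.   8.   4.  86.   0. 107.] gap 57.1 F [ 0.4 -0.8 -1.5] g 64.0
 to [0.5188 0.2964 0.1507] tool d [ 0.1616 -0.0521 -0.    ] rows>= 4
```

Call:
jog_arm(translation=[[0.0323, -0.0104, 0], [0.0323, -0.0104, 0], [0.0323, -0.0104, 0], [0.0323, -0.0104, 0], [0.0323, -0.0104, 0], [0, 0, 0], [0, 0, 0], [0, 0, 0], [0, 0, 0], [0, 0, 0]], dr=[[0, 0, 0], [0, 0, 0], [0, 0, 0], [0, 0, 0], [0, 0, 0], [0, 0, -8.07], [0, 0, -8.07], [0, 0, -8.07], [0, 0, -8.07], [0, 0, -8.07]], gripper=[0.045, 0.045, 0.045, 0.045, 0.045, 0.045, 0.045, 0.045, 0.045, 0.045])

```text
clock: 30.6
tool_pos: [0.5177, 0.2959, 0.1477]
tcp_rot: [-0.001, 0.445, 0.896, -0.001]
contact_force: [-0.5, -0.3, -1.5]
finger_gap: 0.666
grasp_force: 63.9
```

Call:
jog_arm(translation=[[0, 0, 0], [0, 0, 0], [0, 0, 0], [0, 0, 0], [0, 0, 0], [0, 0, 0], [0, 0, 0.03], [0, 0, 0], [0, 0, 0], [0, 0, 0]], dr=[[0, 0, -8.07], [0, 0, -8.07], [0, 0, -8.07], [0, 0, -8.07], [0, 0, -8.07], [0, 0, -8.07], [0, 0, 0], [0, 0, 0], [0, 0, 0], [0, 0, 0]], gripper=[0.045, 0.045, 0.045, 0.045, 0.045, 0.045, 0.045, 0.045, 0.045, 0.045])

```text
clock: 31.6
tool_pos: [0.5184, 0.2962, 0.12]
tcp_rot: [0.0, 0.042, 0.999, 0.0]
contact_force: [0.7, -0.2, -1.7]
finger_gap: 0.665
grasp_force: 63.9
```

```bash
python3 -c "
from h import *
wristshot('w8',[circ(.415,.305,.028,.084),rect(.4749,.3,.212,.092,-4.7,.014)])
go((.5188,.2964,None),(None,None,.025))"
```

```text
t 31.65 tcp [0.5186 0.2963 0.1203] psi 175.2 tilt 0.06 q [30. 11.  4. 83. -0. 35.] gap 56.9 F [ 0.3 -0.1 -1.2] g 63.9
 to [0.5188 0.2964 0.1203] tool d [-0.0002  0.0001  0.    ] rows>= 1
 to [0.5188 0.2964 0.025 ] tool d [ 0.0001 -0.0001  0.0953] rows>= 2
```

View pics/w8.png

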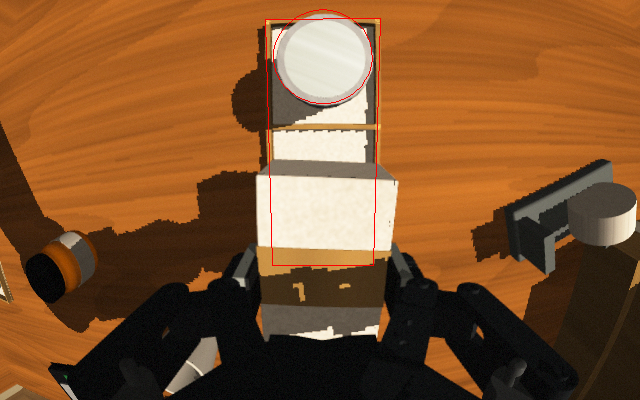

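The carton is aligned with the tray's long compartment, clear of the tall tin at (322,57). Lowering.

Call:
jog_arm(translation=[[0, 0, 0.04], [0, 0, 0.03], [0, 0, 0.015], [0, 0, 0.0105], [0, 0, 0], [0, 0, 0], [0, 0, 0], [0, 0, 0], [0, 0, 0], [0, 0, 0]], dr=[[0, 0, 0], [0, 0, 0], [0, 0, 0], [0, 0, 0], [0, 0, 0], [0, 0, 0], [0, 0, 0], [0, 0, 0], [0, 0, 0], [0, 0, 0]], gripper=[0.045, 0.045, 0.045, 0.045, 0.045, 0.045, 0.0854, 0.0854, 0.0854, 0.0854])

```text
clock: 32.65
tool_pos: [0.5184, 0.2962, 0.024]
tcp_rot: [0.0, 0.042, 0.999, 0.0]
contact_force: [0.1, -1.1, -0.1]
finger_gap: 1.002
grasp_force: 0.0
```

Call:
jog_arm(translation=[[0, 0, 0], [0, 0, 0], [0, 0, -0.03], [0, 0, -0.05], [0, 0, -0.05], [0, 0, -0.05], [0, 0, 0], [0, 0, 0]], dr=[[0, 0, 0], [0, 0, 0], [0, 0, 0], [0, 0, 0], [0, 0, 0], [0, 0, 0], [0, 0, 0], [0, 0, 0]], gripper=[0.0854, 0.0854, 0.0854, 0.0854, 0.0854, 0.0854, 0.0854, 0.0854])

```text
clock: 33.45
tool_pos: [0.5189, 0.2965, 0.2053]
tcp_rot: [0.001, 0.042, 0.999, 0.001]
contact_force: [-1.1, 0.1, -1.2]
finger_gap: 0.999
grasp_force: 0.0
```

```bash
python3 -c "
from h import *
from plant import get_image
state()
i=wristshot('w9')
D=[rect(.4749,.3,.212,.092,-4.7,.014),rect(.5188,.2964,.092,.058,-4.7,.049),circ(.415,.305,.028,.084),rect(.5163,-.2766,.268,.092,-7.7,.014),rect(.5163,-.2766,.084,.084,-7.7,.014),circ(.5163,-.2766,.016,.084),circ(.429,-.265,.034,.049),circ(.6035,-.288,.031,.046),circ(.6718,.135,.036,.07),circ(.5619,.0017,.03,.078)]
i=get_image('scene');im=cv2.resize(i['pixels'][140:290,150:510,::-1],None,fx=2.2,fy=2.2,interpolation=cv2.INTER_CUBIC)
for P in D: cv2.polylines(im,[np.round((project(i,P)-[150,140])*2.2).astype(int)],True,(0,0,255),1)
cv2.imwrite('pics/s9.png',im)
"
```

```text
t 33.45 tcp [0.5189 0.2965 0.2053] psi 175.2 tilt 0.16 q [30. 11. 14. 93.  0. 35.] gap 85.3 F [-1.1  0.1 -1.2] g 0.0
```

View pics/s9.png

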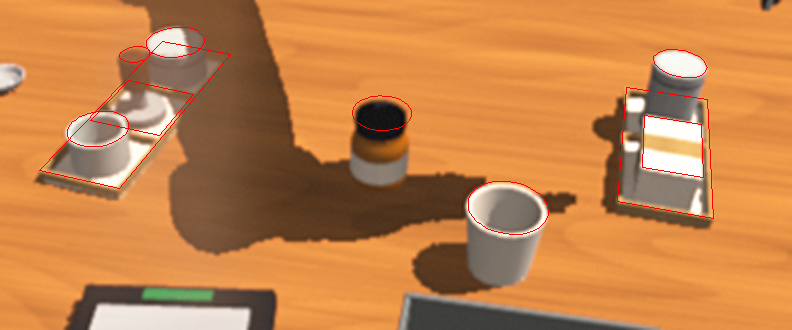

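View pics/w9.png

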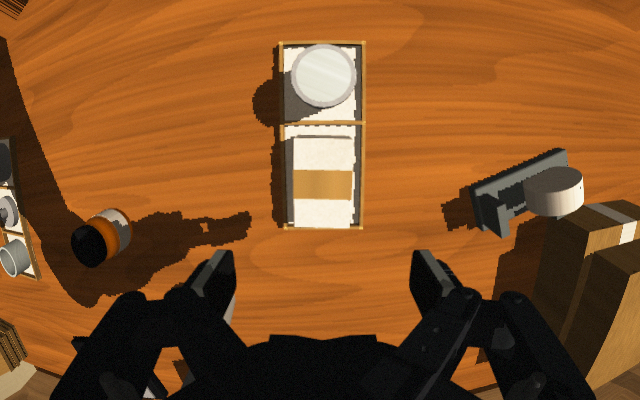

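Both trays are filled and upright in both pictures. The carton is centred at (322,180) and the tall tin at (323,77). Tray3 holds the tin, tamper and ring, and the cup and jar are where they were. Handing in.

```bash
python3 -c "
from plant import arm
print(arm.sign_off())"
```

```text
the job is handed in; nothing more can be done
None
```

Both coffee kits are packed and the job is handed in at about 33 s: all five items looked upright and centred in their compartments and the cup and jar unmoved in the last pictures, but the hand-in returned no verdict.

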